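# Transfer a slide carrier over the end stop to the next rail

### The job

Move the slide carrier from the left rail to the right rail: lift it just enough to pass over the red end stops (its window is closed round the bar, so it can only leave and enter at the free ends), lower it softly onto the near stretch of the right rail, then slide it along that rail until it drops fully into the notch, and let go so that it hangs there straight and still. Be gentle: never push, pull or press the carrier hard against either rail, do not drop it, and leave the other things on the bench where they are.

Things in the scene. Friction and masses are not known exactly. Their poses are not given: they have to be found in the camera images.
- carrier: White slide carrier, 0.24 kg, with a blue ribbed handle on top; hangs on the left rail at the start. Origin: middle of its roof's underside, the face that rests on a bar; z up, y along the bar. Roof 34 (x) x 50 (y) x 6 mm above the origin. A window through it along y, closed all round, takes the bar; below the window a tray of slides, 34 x 50 mm, down to 118 mm under the origin
- carrier_handle (a point): Point on the carrier's axis, 30 mm above its origin, in the handle: an upright block 14 (x) x 24 (y) mm from 6 to 49 mm above the carrier's origin, to be pinched across y or x. Axes as the carrier's
- carrier_window (a point): Middle of the carrier's window, 25 mm below the carrier's origin. The window is an 11 mm wide slot (in x) in its top 6 mm, flares to 26 mm wide at 16 mm below the origin, and stays 26 mm wide down to its floor 50 mm below the origin
- stand_a: Left stand, fixed. Origin on the bench under its bar; z up, y along the bar. Grey foot 100 x 75 mm, steel post and blue clamp (y = 115 to 145 mm, top 4 mm above the bar top) at the +y end. Level aluminium bar, 8 mm thick (x), 14 mm deep, centred on x = 0, top at z = 190 mm, from the clamp to its free end at y = -90 mm
- stand_a_end (a point): Free end of the left bar, at bar-top height (y = -90, z = 190 mm in the stand's frame). The last 8 mm of the bar before it carry a red end stop, as thick as the bar, 9 mm higher than the bar top
- stand_b: Right stand, fixed; foot, post and clamp like the left one's, at its -y end (clamp y = -150 to -120 mm). Origin on the bench under the bar; z up, y along the bar. Bar 8 mm thick (x), 14 mm deep, centred on x = 0, top at z = 190 mm, from the clamp toward +y to a free end with the same red end stop. It sits in rubber bushings and gives about 1 mm per 3 N along y and z
- stand_b_bar (a point): Point on stand_b at y = 0, z = 190 mm (bar-top height). The bar is clamped tight up to 18 mm either way along y of this setting, by an amount not given: stop y = 100 to 92 mm, plain bar 92 to -10, notch -10 to -66 (5 mm deep, flat floor, upright ends), plain bar to the clamp. The 50 mm roof fits the 56 mm notch: origin then at z = 185 mm
- petri_1: Shallow round dish with a beige filling, 62 mm across, 15 high, loose on the bench. Origin at its underside
- petri_2: Shallow round dish with a pink filling, 62 mm across, 15 high, loose. Origin at its underside
- timer: White bench timer, 66 x 62 x 18 mm, loose. Origin at its underside
- reagent: Small white reagent bottle with red cap, 47 mm across, 95 high, loose. Origin at its underside
- dropper: Brown dropper bottle with grey cap, 38 mm across, 78 high, loose. Origin at its underside
- beaker: Beaker, 72 mm across, 92 high, loose. Origin at its underside

How it is judged:
On the way, in this order (a step that is already met when the one before it is completed fails the run):
1. the carrier is past the left rail's free end, held above the height of the end stop (y of carrier in the frame of stand_a below -0.1 m and z of carrier in the frame of stand_a above 0.199 m), for 0.04 s.
2. the carrier's roof rests on top of the right rail's bar, not in the notch (contact force between carrier and stand_b above 0.5 N and z of carrier in the frame of stand_b between 0.1875 and 0.1925 m and angle between carrier's own z axis and vertical below 0.08 rad), for 0.1 s.
At the end, for the whole second after the job is handed in: The carrier hangs released and still in the notch of the right rail: its roof at least 3 mm below the unloaded height of the bar top (fully down is 5 to 6 mm), centred over the bar within 5 mm, upright within 0.06 rad, moving slower than 20 mm/s (z of carrier in the frame of stand_b between 0.182 and 0.187 m and x of carrier in the frame of stand_b between -0.005 and 0.005 m and y of carrier in the frame of stand_b between -0.07 and -0.01 m and angle between carrier's own z axis and vertical below 0.06 rad and linear speed of carrier below 0.02 m/s); the robot touches nothing.
It fails at once if the carrier is pressed or knocked against the left rail with more than 20 N (contact force between carrier and stand_a above 20 N).
It fails at once if the carrier is pressed or knocked against the right rail with more than 15 N (contact force between carrier and stand_b above 15 N).
It fails at once if the carrier is dropped or falls below the rails (height (world z) of carrier below 0.165 m).
It fails at once if another thing on the bench is moved more than 15 mm (distance of any of petri_1, petri_2, timer, reagent, dropper, beaker from where it was at the start of the episode above 0.015 m).
It also fails if it takes over 48 s, if anything falls off the work surface, if the arm or the gripper's body presses on something with over 40 N, if the wrist force passes 120 N, or if a joint passes its speed limit or range.

### The arm

A 7-joint arm with a two-finger parallel gripper is mounted at the origin on the work surface; the furniture and walls round the work are solid. World frame = base frame: x ahead of the robot, y to its left, z up, the work surface at z = 0. Lengths are in m, angles in rad, forces in N, time in s.
With the tool pointing down it reaches from about 0.425 to 0.925 m from the base axis. Payload 6.8 kg.
Tool frame: the origin (TCP) lies midway between the tips of the shut fingers; the grasp point (between the pads) lies 19 mm behind it (pinch_z is the distance from the TCP to the grasp point, in m); z points along the fingers, y is the line along which they close (so a half turn about z gives the same grasp; the last joint's range is limited). The gripper opens to 85 mm and grips with 20 to 120 N. Pads are 22 mm wide; open, the fingers measure 114 mm over their backs; the gripper's body (76 mm by 85 mm) begins 54 mm behind the grasp point. The pads swing forward as they close: fully open they stand 13 mm farther back than shut.
Start: joints at [1.123, 0.477, 0.022, 1.555, -0.011, 1.109, -0.083], TCP at [0.225, -0.636, 0.203] pointing down, gripper open.
Joint ranges: [-2.96, 2.96], [-0.34, 2.1], [-1.41, 1.46], [0.24, 2.44], [-1.37, 4.51], [0.17, 1.92], [-2.96, 2.96]. Speed limits (rad/s): [2.39, 2.39, 3.14, 3.14, 3.14, 3.14, 3.14].

### API

Orientations are given as a 3x3 rotation matrix whose columns are the frame's x, y, z axes.
In Python, from station import * gives the robot as it stands. Calls block until the motion is done:
- goto(position, orientation): joint-space move of the TCP to a pose.
- servo_line(position, rate=0.15, rotation=None): straight line of the TCP; rotation=None keeps the orientation; rate is the mean speed in m/s.
- move_j(angles): joint-space move.
- let_go() and close_gripper(f_grip=None): open the fingers fully, or close them until they stop; f_grip is the grip in N (None keeps the last).
- sleep(seconds).
- solve_ik(position, orientation): joint angles nearest the present ones, or None.
- state(): the state.
- read_camera(name): name is "side" or "top" or "wrist"; returns a dict with "img" (420x560x3 uint8, blue, green, red), "vertical_fov" (degrees; the focal length in pixels is half the picture's height over the tangent of half this angle, whatever the lens; pixels are square), "cx", "cy" (the principal point, pixels), "R" (3x3) and "t" (3): a world point X has camera coordinates R X + t. Camera axes: x right, y down, z forward; pixel columns grow to the right and rows downward; lengths in m; the calibration is good to about 2 mm. The wrist camera is an equidistant fisheye: a pixel r from the principal point sees the ray r / f radians off the axis. A picture is of the moment at which its call begins. There is no depth.
A pose or a line that the arm cannot do raises PlanningError and nothing moves.
- finish_job(): hands the job in; it is judged then, once.
The state is a dict: "clock": time; "joints": joint angles; "joint_velocities": joint speeds; "joint_torque": joint torques, N m; "tcp_pos": TCP position; "tool_rot": TCP orientation; "wrist_force": force on the tool from outside, world axes, zero at the start; "wrist_torque": the same for the moment, N m; "width": finger opening in m; "grasp_force": force on a finger pad.
Only numpy, scipy, OpenCV 4.12 (cv2) and the standard library are available. Lean on these libraries where they do the work, as an engineer would, in place of code of your own. Each camera call takes 0.05 s, during which the arm holds its last target. There are 200 camera calls.

## Working session

There is one attempt and no reset: what is moved stays moved. The work goes in short steps, each a Python script; the robot and the scene stay as the last script left them, time stands still between calls to the robot, and variables do not carry over. Pictures are saved under pics/ and viewed, at most 10 in all, crops included, and the job is handed in when it is done.

```bash
mkdir -p pics; ls; python3 - <<'E'
from station import *
import cv2,numpy as np
for n in ["side","top"]:
    c=read_camera(n); cv2.imwrite(f"pics/{n}0.png",c["img"]); print(n,c["vertical_fov"],c["cx"],c["cy"],np.round(c["R"],4).tolist(),np.round(c["t"],4).tolist())
s=state();print(s["clock"],s["tcp_pos"],s["tool_rot"],s["width"])
E
```

```text
pics
side 52.26263507794769 282.8628922628568 209.26617525220632 [[0.9852, -0.17, 0.0222], [-0.091, -0.6282, -0.7727], [0.1453, 0.7593, -0.6343]] [-0.5892, 0.1843, 1.0243]
top 43.854878120452106 283.4303120037855 214.97938635257046 [[-0.0048, -1.0, 0.0016], [-0.9789, 0.0044, -0.2043], [0.2042, -0.0026, -0.9789]] [0.0043, 0.6159, 1.1377]
0.1 [ 0.22481662 -0.6358616   0.20202888] [[ 9.42787336e-01  3.33394095e-01 -6.44851088e-04]
 [ 3.33394703e-01 -9.42786128e-01  1.51322905e-03]
 [-1.03455031e-04 -1.64164312e-03 -9.99998647e-01]] 0.08487798484919995
```

View pics/side0.png

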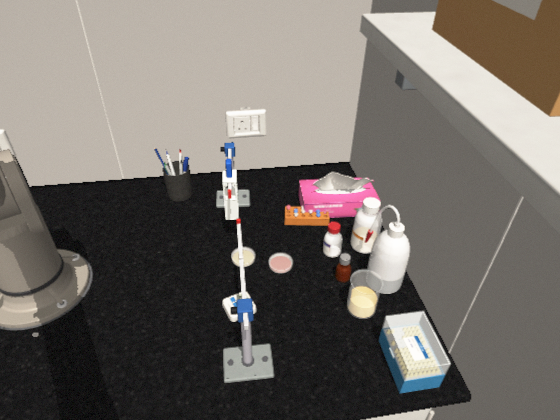

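View pics/top0.png

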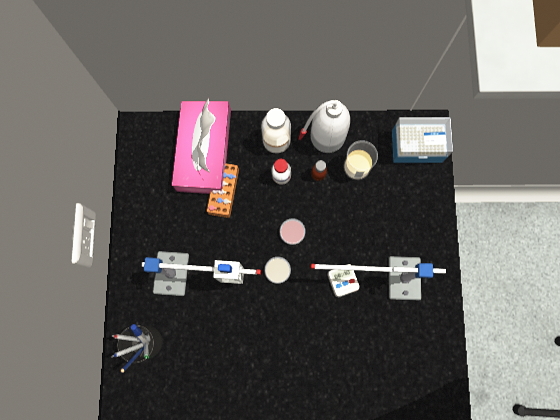

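The side view shows the carrier (230,195) on the left rail, with its red stop at (238,222). In the top view the left stop is at (259,272), the right stop at (313,266), and the handle at (225,268). The clamps are at (151,265) and (425,270).

```bash
cat > h.py <<'E'
from station import *
import cv2,numpy as np
def ray(c,u,v,fish=False):
    f=210/np.tan(np.radians(c["vertical_fov"])/2)
    x,y=(u-c["cx"])/f,(v-c["cy"])/f
    if fish:
        r=np.hypot(x,y); k=np.sin(r)/max(r,1e-9); d=np.array([x*k,y*k,np.cos(r)])
    else: d=np.array([x,y,1.])
    R=np.array(c["R"]);return -R.T@np.array(c["t"]),R.T@d
def onplane(c,u,v,z,fish=False):
    o,d=ray(c,u,v,fish); return o+d*(z-o[2])/d[2]
def proj(c,X):
    f=210/np.tan(np.radians(c["vertical_fov"])/2); p=np.array(c["R"])@X+c["t"]
    return p[:2]/p[2]*f+[c["cx"],c["cy"]]
def blobs(m,amin=6):
    n,l,s,ce=cv2.connectedComponentsWithStats(m.astype(np.uint8)*255)
    return [(ce[i].round(1),s[i].tolist()) for i in range(1,n) if s[i][4]>=amin]
def masks(img):
    h=cv2.cvtColor(img,cv2.COLOR_BGR2HSV); H,S,V=cv2.split(h)
    return ((H<8)|(H>172))&(S>150)&(V>90), (H>100)&(H<130)&(S>120)&(V>60), (S<70)&(V>130)
E
python3 - <<'E'
from h import *
c=read_camera("top"); r,b,w=masks(c["img"])
for n,m,z in (("red",r,.199),("blue",b,.194)):
    for ce,s in blobs(m):
        if 250<ce[1]<290: print(n,ce,s,onplane(c,*ce,z).round(4), onplane(c,*ce,.239).round(4) if n=="blue" else "")
# bar centre by column: bright run centre
f=c["img"].max(2).astype(float)
for u in list(range(168,212,6))+list(range(244,256,3))+list(range(320,390,5)):
    col=f[255:285,u]; k=np.where(col>130)[0]+255
    if len(k): 
        wt=np.clip(f[k,u]-60,0,None); v=(k*wt).sum()/wt.sum(); print(u,k[0],k[-1],onplane(c,u,v,.19)[:2].round(4))
cv2.imwrite("pics/crop.png",cv2.resize(c["img"][245:300,140:450],None,fx=2.5,fy=2.5,interpolation=cv2.INTER_CUBIC))
E
```

```text
red [312.5 265.8] [311, 264, 4, 5, 18] [ 0.4837 -0.0557  0.199 ] 
red [258.5 271.4] [257, 269, 4, 6, 21] [0.473 0.052 0.199] 
red [351.4 280.6] [349, 279, 6, 4, 18] [ 0.4539 -0.1325  0.199 ] 
blue [152.  264.6] [144, 257, 18, 16, 228] [0.4881 0.266  0.194 ] [0.4831 0.2548 0.239 ]
blue [424.7 270.2] [415, 263, 19, 15, 230] [ 0.4744 -0.2807  0.194 ] [ 0.4699 -0.2685  0.239 ]
blue [224.5 267.7] [218, 264, 14, 9, 96] [0.4812 0.1205 0.194 ] [0.4765 0.1155 0.239 ]
blue [344.9 282.9] [343, 281, 5, 5, 16] [ 0.4498 -0.1201  0.194 ] [ 0.4464 -0.1147  0.239 ]
blue [338.1 285.3] [336, 284, 5, 4, 16] [ 0.4451 -0.1064  0.194 ] [ 0.4419 -0.1016  0.239 ]
168 255 284 [0.4858 0.2347]
174 255 284 [0.4834 0.2225]
180 255 284 [0.4805 0.2104]
186 255 276 [0.4877 0.1985]
192 265 269 [0.483  0.1863]
198 266 269 [0.4823 0.1742]
204 266 270 [0.4813 0.1621]
210 266 270 [0.4807 0.1501]
244 269 273 [0.4751 0.0816]
247 269 273 [0.4748 0.0756]
250 269 273 [0.4744 0.0695]
253 269 273 [0.4743 0.0635]
320 264 268 [ 0.4838 -0.0714]
325 264 268 [ 0.4837 -0.0814]
330 265 280 [ 0.4715 -0.0912]
335 265 284 [ 0.4685 -0.1012]
340 265 284 [ 0.468  -0.1112]
345 265 284 [ 0.4679 -0.1213]
350 264 284 [ 0.469  -0.1313]
355 266 284 [ 0.4642 -0.1412]
360 266 269 [ 0.4808 -0.1518]
365 266 270 [ 0.4798 -0.1619]
370 266 270 [ 0.4793 -0.1719]
375 267 270 [ 0.4787 -0.182 ]
380 267 270 [ 0.4786 -0.192 ]
385 267 271 [ 0.4779 -0.2021]
```

View pics/crop.png

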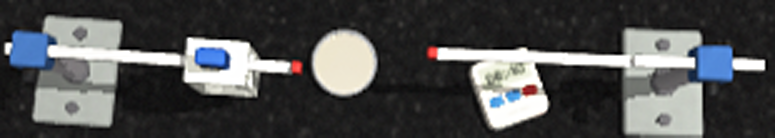

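The crop shows both bars clearly. A faint notch edge sits at about crop x=632 (px 393), which matches the notch position predicted from the stop. Next I'll approach the hover pose and take a wrist look.

```bash
cat >> h.py <<'E'
def tool(k):  # bar slope k=dx/dy
    y=np.array([-k,-1,0])/np.hypot(k,1); z=np.array([0,0,-1.]); return np.column_stack([np.cross(y,z),y,z])
def st(msg=""):
    s=state(); print(msg,round(s["clock"],2),np.round(s["tcp_pos"],4),"F",np.round(s["wrist_force"],2),"w",round(s["width"],4),"g",np.round(s["grasp_force"],1)); return s
kA,kB=.072,.047
E
python3 - <<'E'
from h import *
p=state()["tcp_pos"]; servo_line([p[0],p[1],.34],rate=.3)
goto([.477,.115,.33],tool(kA)); st()
c=read_camera("wrist"); cv2.imwrite("pics/w1.png",c["img"]); print(c["vertical_fov"],c["cx"],c["cy"],np.round(c["R"],3).tolist(),-np.array(c["R"]).T@c["t"])
E
```

```text
3.55 [0.4773 0.1142 0.3299] F [0.41 0.22 0.43] w 0.0852 g 0.0
65.70646984690485 279.4369540279887 210.02829551311382 [[-0.074, -0.997, -0.0], [-0.96, 0.071, 0.271], [-0.27, 0.02, -0.963]] [0.54526849 0.10957703 0.50077072]
```

View pics/w1.png

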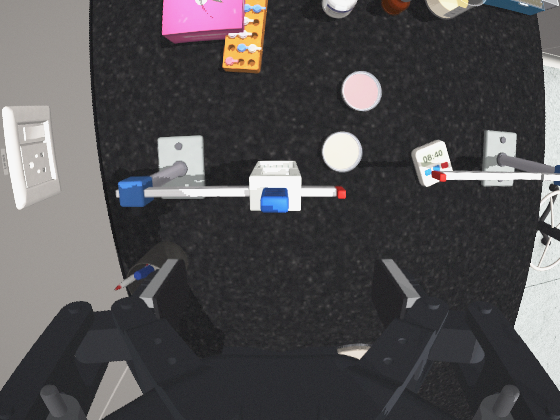

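The wrist view shows the left bar at row ~192, the handle at (275,200), the left stop at (341,194) and the right stop at (440,177).

```bash
python3 - <<'E'
from h import *
c=read_camera("wrist"); r,b,w=masks(c["img"])
for n,m,z in (("red",r,.199),("blue",b,.239)):
    for ce,s in blobs(m,12):
        if 150<ce[1]<215: print(n,ce,s,onplane(c,*ce,z,True).round(4))
g=c["img"].max(2).astype(float)
for u in list(range(210,246,8))+list(range(306,334,6))+list(range(455,545,10)):
    col=g[165:205,u]; k=np.where(col>130)[0]+165
    if len(k): print(u,k[0],k[-1],onplane(c,u,(k[0]+k[-1])/2,.19,True)[:2].round(4))
# handle top face outline
print(onplane(c,262,190,.239,True).round(4),onplane(c,288,190,.239,True).round(4))
k=[v for v in range(180,216) if b[v,275]]; print(k[0],k[-1]); print([g[v,275] for v in range(k[0]-2,k[-1]+2)])
for v in (k[0],k[-1]): print(onplane(c,275,v,.239,True))
E
```

```text
red [444.3 164.8] [441, 162, 7, 6, 29] [ 0.4961 -0.0553  0.199 ]
red [438.7 175.8] [432, 171, 14, 11, 109] [ 0.4849 -0.0488  0.199 ]
red [340.7 192.2] [336, 186, 10, 13, 104] [0.4741 0.0559 0.199 ]
blue [557.1 168.7] [555, 165, 5, 8, 38] [ 0.4961 -0.1874  0.239 ]
blue [134.  191.1] [118, 176, 36, 31, 856] [0.4986 0.2418 0.239 ]
blue [556.7 182.5] [554, 181, 6, 5, 24] [ 0.4808 -0.1889  0.239 ]
blue [274.2 200.2] [261, 188, 27, 25, 652] [0.4806 0.1188 0.239 ]
210 187 196 [0.4822 0.1835]
218 186 196 [0.4821 0.1753]
226 186 196 [0.4814 0.1672]
234 186 196 [0.4808 0.1593]
242 186 196 [0.4802 0.1513]
306 186 196 [0.4755 0.0887]
312 186 196 [0.4751 0.0828]
318 187 196 [0.4742 0.0769]
324 187 196 [0.4738 0.071 ]
330 165 196 [0.4844 0.0646]
455 171 179 [ 0.4832 -0.0742]
465 171 179 [ 0.4827 -0.0875]
475 171 179 [ 0.4822 -0.1013]
485 168 185 [ 0.4801 -0.1158]
495 165 185 [ 0.4813 -0.1307]
505 165 185 [ 0.4809 -0.1465]
515 172 179 [ 0.4798 -0.1631]
525 172 179 [ 0.4794 -0.1806]
535 173 179 [ 0.4783 -0.1992]
[0.49   0.1282 0.239 ] [0.4884 0.1068 0.239 ]
188 212
[np.float64(247.0), np.float64(223.0), np.float64(120.0), np.float64(112.0), np.float64(125.0), np.float64(92.0), np.float64(92.0), np.float64(109.0), np.float64(110.0), np.float64(112.0), np.float64(183.0), np.float64(234.0), np.float64(245.0), np.float64(247.0), np.float64(247.0), np.float64(247.0), np.float64(247.0), np.float64(247.0), np.float64(247.0), np.float64(247.0), np.float64(246.0), np.float64(246.0), np.float64(246.0), np.float64(238.0), np.float64(183.0), np.float64(155.0), np.float64(99.0), np.float64(45.0)]
[0.4908802  0.11733977 0.239     ]
[0.47041926 0.11891822 0.239     ]
```

```bash
sed -i 's/^kA,kB=.*/kA,kB=.073,.043/' h.py; python3 - <<'E'
from h import *
goto([.4777,.117,.30],tool(kA)); servo_line([.4777,.117,.204],rate=.1); st("down")
close_gripper(40); st("closed")
servo_line([.4777,.117,.207],rate=.02); sleep(.1); st("lift3")
c=read_camera("wrist"); cv2.imwrite("pics/w2.png",c["img"])
E
```

```text
down 5.01 [0.4782 0.1173 0.2046] F [0.57 0.14 0.38] w 0.0857 g 0.0
closed 5.6 [0.4779 0.1172 0.2043] F [-0.87  0.46  2.02] w 0.0224 g 40.2
lift3 6.0 [0.4774 0.1168 0.2067] F [-0.27 -0.1  -2.23] w 0.0223 g 39.6
```

View pics/w2.png

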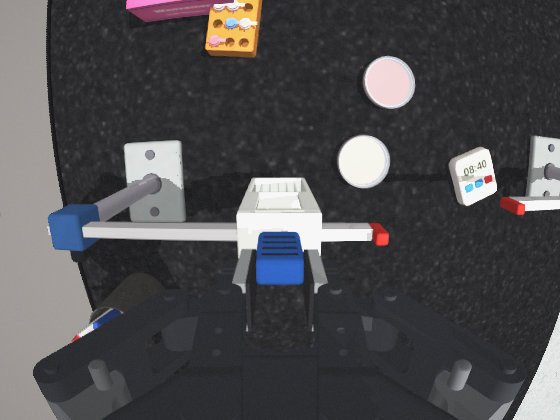

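The wrist view shows the handle centred between the pads at (280,258), so the grip is good. Next I'll lift, move out along bar A, and align with bar B in the gap.

```bash
python3 - <<'E'
from h import *
p=state()["tcp_pos"]; z=.2258
servo_line([.4777,.117,z],rate=.04); st("up")
servo_line([.4777-.073*.117,0.0,z],rate=.08); st("gap")
servo_line([.4867,0.001,z],rate=.06,rotation=tool(kB)); sleep(.2); st("B-aligned")
c=read_camera("side"); print(proj(c,np.array([.4867,0,.2])))
cv2.imwrite("pics/s2.png",cv2.resize(c["img"][150:300,170:320],None,fx=4,fy=4,interpolation=cv2.INTER_CUBIC))
E
```

```text
up 6.67 [0.4777 0.1169 0.2259] F [-0.1   0.29 -2.74] w 0.0222 g 39.6
gap 8.28 [0.4692 0.0006 0.2258] F [-0.42  0.35 -3.18] w 0.0224 g 39.6
B-aligned 8.93 [0.4865 0.001  0.2258] F [-0.37 -0.22 -2.42] w 0.0222 g 39.6
[236.31377061 202.83615452]
```

View pics/s2.png

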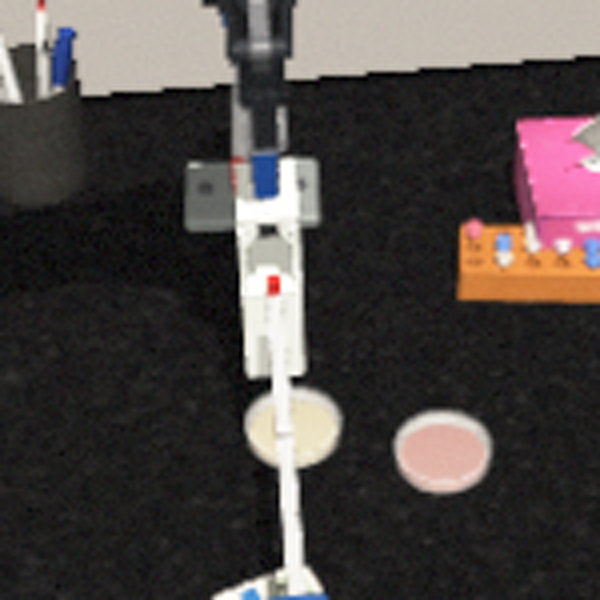

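The side crop shows the carrier upright in the gap, with the roof front edge at crop x 236–302 and row ~210, the red stop at (273,285), and a notch step at (284,432). Next I'll convert these to positions.

```bash
python3 - <<'E'
from h import *
c=read_camera("side"); img=c["img"]; r,b,w=masks(img)
def xat(u,v,y):
    o,d=ray(c,u,v); return (o+d*(y-o[1])/d[1]).round(4)
for ce,s in blobs(r,3):
    if 225<ce[0]<250: print("red",ce,s,onplane(c,*ce,.197).round(4))
for v in range(200,212,2):
    k=np.where(img[v,215:260].min(1)>120)[0]+215; print(v,k[0],k[-1],xat((k[0]+k[-1])/2,v,-.024))
for v in range(228,290,5):
    row=img[v,232:252].min(1).astype(float); k=np.where(row>100)[0]+232
    if len(k): print("bar",v,k[0],k[-1],onplane(c,k.mean(),v,.19).round(4))
kk=[(u,v) for v in range(188,200) for u in range(228,244) if b[v,u]]; u,v=np.mean(kk,0); print("handle",u,v,xat(u,v,-.011))
print("notch",onplane(c,170+284/4,150+432/4,.19))
print(proj(c,np.array([.4803,-.159,.19])))
E
```

```text
red [238.  220.5] [237, 219, 3, 4, 12] [ 0.4851 -0.0579  0.197 ]
200 229 248 [ 0.4906 -0.024   0.2264]
202 229 249 [ 0.4914 -0.024   0.2207]
204 229 249 [ 0.4912 -0.024   0.2151]
206 229 245 [ 0.4866 -0.024   0.21  ]
208 229 244 [ 0.4852 -0.024   0.2045]
210 229 244 [ 0.485  -0.024   0.1988]
bar 228 232 245 [ 0.4844 -0.0744  0.19  ]
bar 233 232 245 [ 0.483  -0.0902  0.19  ]
bar 238 232 246 [ 0.4826 -0.1057  0.19  ]
bar 243 232 245 [ 0.4802 -0.1206  0.19  ]
bar 248 237 250 [ 0.4889 -0.1366  0.19  ]
bar 253 232 251 [ 0.4835 -0.1502  0.19  ]
bar 258 232 251 [ 0.4822 -0.1641  0.19  ]
bar 263 234 251 [ 0.4828 -0.1779  0.19  ]
bar 268 240 243 [ 0.4796 -0.1908  0.19  ]
bar 273 240 244 [ 0.4793 -0.2038  0.19  ]
bar 278 240 244 [ 0.4781 -0.2164  0.19  ]
bar 283 241 245 [ 0.4787 -0.2289  0.19  ]
bar 288 241 245 [ 0.4775 -0.2409  0.19  ]
handle 235.8846153846154 193.34615384615384 [ 0.4864 -0.011   0.2353]
notch [ 0.48119488 -0.16395308  0.19      ]
[240.31297528 256.27166096]
```

```bash
cat >> h.py <<'E'
def bx(y,off=.0005): return .4835+.043*(y+.0742)+off
E
python3 - <<'E'
from h import *
y=-.111; z=.2258
servo_line([bx(0),0,z],rate=.05); servo_line([bx(y),y,z],rate=.08); sleep(.2); f0=st("over")["wrist_force"]
servo_line([bx(y),y,.2105],rate=.06); sleep(.1); st("slot")
z=.2105
while z>.2005:
    z-=.0007; servo_line([bx(y),y,z],rate=.02); s=st(); d=s["wrist_force"]-f0
    if np.hypot(d[0],d[1])>2.5 or d[2]>2: break
sleep(.15); st("stop")
E
```

```text
over 11.02 [ 0.4825 -0.1107  0.2258] F [-0.65  0.49 -2.27] w 0.0222 g 39.6
slot 11.53 [ 0.4825 -0.111   0.2105] F [ 0.48  0.71 -3.03] w 0.0224 g 39.6
 11.78 [ 0.4825 -0.111   0.2099] F [ 0.15 -0.46 -3.1 ] w 0.0221 g 39.6
 12.03 [ 0.4824 -0.111   0.2091] F [-0.34 -0.13 -3.09] w 0.0222 g 39.6
 12.28 [ 0.4824 -0.111   0.2083] F [ 0.4  -0.18 -3.83] w 0.0225 g 39.6
 12.53 [ 0.4824 -0.111   0.2077] F [ 0.23  0.32 -3.06] w 0.0222 g 39.6
 12.78 [ 0.4823 -0.111   0.2069] F [-1.49 -0.   -2.88] w 0.0221 g 39.6
 13.03 [ 0.4824 -0.111   0.2062] F [-0.   -1.07 -1.96] w 0.0221 g 39.6
 13.28 [ 0.4824 -0.111   0.2056] F [ 0.04  0.49 -4.21] w 0.0225 g 39.6
 13.53 [ 0.4824 -0.111   0.2049] F [ 0.63  0.22 -3.21] w 0.022 g 39.6
 13.78 [ 0.4825 -0.111   0.2043] F [ 0.44 -0.33 -2.17] w 0.0222 g 39.7
 14.03 [ 0.4826 -0.111   0.2037] F [-0.38 -0.23  0.07] w 0.0224 g 39.9
stop 14.18 [ 0.4826 -0.111   0.2037] F [0.51 1.11 0.38] w 0.0219 g 39.9
```

```bash
cat >> h.py <<'E'
def favg(n=6):
    F=[]
    for _ in range(n): F.append(state()["wrist_force"]); sleep(.02)
    return np.mean(F,0)
E
python3 - <<'E'
from h import *
z=.2037
servo_line([bx(-.176),-.176,z],rate=.04); print(favg().round(2)); st("slid")
y=-.176
while y>-.205:
    y-=.001; servo_line([bx(y),y,z],rate=.02); f=favg(); print(round(y,4),f.round(2),state()["tcp_pos"].round(4))
    if f[2]<-1.7 or abs(f[1])>5 or f[2]>4: break
st()
E
```

```text
[ 0.16  0.28 -1.91]
slid 16.05 [ 0.4796 -0.1759  0.2037] F [-0.44  0.28 -1.94] w 0.0221 g 39.7
-0.177 [-0.04 -0.11 -1.62] [ 0.4796 -0.177   0.2037]
-0.178 [-0.34 -0.08 -1.58] [ 0.4795 -0.1781  0.2037]
-0.179 [-0.02  0.13 -2.1 ] [ 0.4795 -0.1791  0.2037]
 17.1 [ 0.4795 -0.1791  0.2037] F [-0.47  0.6  -1.9 ] w 0.0223 g 39.7
```

```bash
python3 - <<'E'
from h import *
y=-.179; z=.2037
while 1:  # re-establish ~2.5 N contact
    z-=.0005; servo_line([bx(y),y,z],rate=.02); f=favg(); print("z",round(z,4),f.round(2))
    if f[2]>-.3 or z<.2005: break
while y>-.203 and z>.2005:
    y-=.0012; servo_line([bx(y),y,z],rate=.02); f=favg(); print(round(y,4),f.round(2),state()["tcp_pos"].round(4))
    if f[2]<-1.9 or abs(f[1])>5 or f[2]>4: break
st()
E
```

```text
z 0.2032 [-0.39  0.09 -0.66]
z 0.2027 [-0.36 -0.08  0.28]
-0.1802 [0.04 1.31 0.65] [ 0.4795 -0.1799  0.2027]
-0.1814 [-0.11  1.71  0.27] [ 0.4794 -0.1814  0.2027]
-0.1826 [0.33 1.68 0.55] [ 0.4793 -0.1827  0.2027]
-0.1838 [-0.04  1.29  0.2 ] [ 0.4793 -0.1839  0.2027]
-0.185 [-0.02  1.52  0.08] [ 0.4792 -0.1851  0.2027]
-0.1862 [ 0.58  1.1  -0.36] [ 0.4791 -0.1864  0.2026]
-0.1874 [-0.15  0.3  -2.68] [ 0.4788 -0.1877  0.2024]
 20.25 [ 0.4788 -0.1877  0.2024] F [ 0.18 -0.23 -2.25] w 0.0221 g 39.6
```

The contact force vanished at y≈-0.187, which matches the expected notch position. I'll centre the carrier there and lower it.

```bash
python3 - <<'E'
from h import *
y=-.1895; z=.2027
servo_line([bx(y),y,z],rate=.02); print(favg().round(2))
while z>.1955:
    z-=.0006; servo_line([bx(y),y,z],rate=.02); f=favg(4); print(round(z,4),f.round(2))
    if f[2]>-1 or abs(f[1])>4: break
st()
c=read_camera("side"); cv2.imwrite("pics/s3.png",cv2.resize(c["img"][180:330,170:320],None,fx=4,fy=4,interpolation=cv2.INTER_CUBIC))
E
```

```text
[ 0.07 -0.09 -2.74]
0.2021 [ 0.06 -0.35 -2.42]
0.2015 [-0.24  0.16 -2.92]
0.2009 [ 0.19 -0.22 -2.8 ]
0.2003 [-0.08 -0.37 -2.49]
0.1997 [ 0.57  0.21 -2.91]
0.1991 [ 0.42  0.1  -1.44]
0.1985 [-0.55 -0.22 -0.63]
 22.82 [ 0.4792 -0.1895  0.1986] F [-1.04  0.38 -0.63] w 0.022 g 39.9
```

View pics/s3.png

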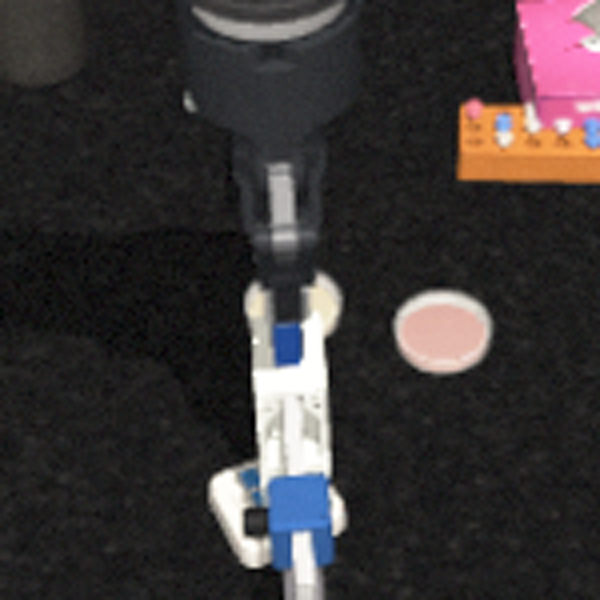

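The side crop shows the carrier upright, seated just ahead of the blue clamp (300,500). Contact came about 5 mm below bar-top level, so it's in the notch. I'll settle it and release.

```bash
python3 - <<'E'
from h import *
y=-.1895
servo_line([bx(y),y,.1980],rate=.02); print(favg().round(2))
let_go(); st("open"); servo_line([bx(y),y,.32],rate=.08); sleep(.5); st("up")
c=read_camera("wrist"); r,b,w=masks(c["img"])
for ce,s in blobs(b,100): print(ce,s,onplane(c,*ce,.234,True).round(4))
cv2.imwrite("pics/w4.png",c["img"])
c=read_camera("side"); cv2.imwrite("pics/s4.png",cv2.resize(c["img"][200:300,200:300],None,fx=6,fy=6,interpolation=cv2.INTER_CUBIC))
E
```

```text
[-0.4   0.26  0.97]
open 23.86 [ 0.479  -0.1895  0.198 ] F [-0.2  -0.04  0.47] w 0.0853 g 0.0
up 26.03 [ 0.479  -0.1895  0.32  ] F [-0.39  0.09  0.25] w 0.0848 g 0.0
[372.2 193. ] [354, 177, 36, 33, 1005] [ 0.4863 -0.2666  0.234 ]
[278.7 201.3] [265, 189, 28, 25, 665] [ 0.4824 -0.1886  0.234 ]
```

View pics/w4.png

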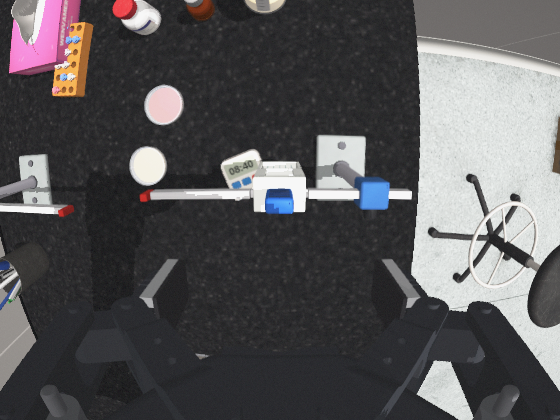

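View pics/s4.png

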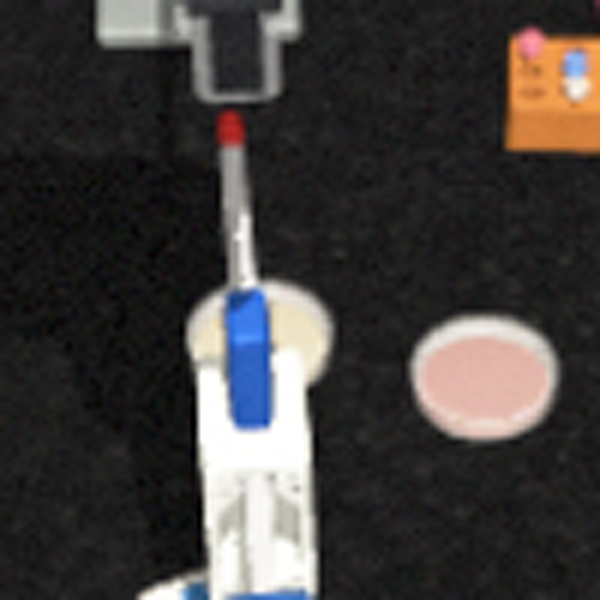

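The carrier hangs straight on the right bar, with the handle at (279,201) in the wrist view, and the robot is clear of it.

```bash
python3 -c "
from station import *
print(finish_job())"
```

```text
the job is handed in; nothing more can be done
None
```

I moved the carrier from the left rail to the right rail, seated it in the notch, released it and handed the job in at about 26 s; the hand-in returned no verdict, but the last pictures show it hanging straight with the gripper clear.

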